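# Drive a stuck spindle bushing out of a label roll with a drift

## Task

The label printer's blue spindle bushing is stuck tight in the bottom of the core of the label roll that stands in the wooden knock-out block. Take the drift from its socket in the block, feel its nose into the roll's bore from above (the roll sits loosely in its seat, so it is not exactly central) and press the bushing down until it lets go and drops into the block's catch pocket; be gentle, never bearing down on the roll or the bushing with more than about 20 N. Then stand the drift back upright in its socket, fully down, leaving the roll standing in its seat and the fresh roll, the binder clip and the marker where they are.

Things in the scene. Friction and masses are not known exactly. Their poses are not given: they have to be found in the camera images.
- knockout_block: Wooden knock-out block, fixed, 104 x 216 x 42 mm high. Origin: centre of its underside; z up, y along its length; the catch pocket opens to its -x. Centred at y = +50 mm: the roll seat. Centred at y = -66 mm: the drift's round socket, 26 mm wide with a 2 mm chamfer, floor 8 mm and mouth 42 mm above the underside.
- roll_seat: Square aluminium seat on the block, 100 x 100 x 14 mm, on stiff rubber mounts (it gives about 1 mm per 6 N, straight down); origin at the centre of its underside, 28 mm above the block's underside; its axes are the block's. It has a round recess 84 mm wide and 6 mm deep (floor 36 mm, rim 42 mm above the block's underside) with a 48 mm drop hole. The label roll stands loose in the recess.
- seat_centre (a point): Centre of the recess, on its floor. The jammed roll: white, 68 mm across, 50 mm high (top 86 mm above the block's underside), 0.10 to 0.18 kg, with a straight bore 26 mm wide in a brown card core. Its pose is NOT measured: the bore's axis lies 3 to 6 mm to one side of this point, in any direction.
- drop_hole (a point): Centre of the drop hole, 28 mm above the block's underside. The bushing (not measured): body 24.4 mm wide, 20 mm long, flange 30 x 3 mm; it sits flange down in the bore's lower end; its top is 30 to 34 mm below the roll's top. Sprung ribs hold it with a friction of 5 to 15 N; after 11 to 15 mm of pushing (top about 5 mm above the recess floor) it lets go suddenly and drops about 9 mm.
- catch_floor: Black rubber pad 47 mm wide, fixed on the floor of the catch pocket below the drop hole; origin 8 mm above the block's underside, its top 1 mm higher. The freed bushing (about 0.065 kg, 23 mm high) comes to rest on it, its top then 4 mm below the recess floor; pressing on further squashes it against the rigid pad.
- socket_mouth (a point): Centre of the mouth of the drift's socket, at the top of the block (42 mm above its underside, 34 mm above the socket floor).
- drift: Drift, 140 mm long, 0.15 to 0.29 kg, standing in its socket at the start. Origin at the centre of its flat nose, z along it to the handle. Steel shank 23 mm thick with a 0.6 mm wide, 1 mm high chamfer at the nose; brass collar 29 mm wide at 77 to 81 mm; black square handle 22 x 22 mm (flats square to its x and y) from 80 to 140 mm. Grip it across two flats, near 110 mm.
- drift_tip (a point): Centre of the drift's flat nose.
- fresh_roll: Bystander: fresh white label roll, 68 mm across, 50 mm high, standing on the worktop beside the block; origin at the centre of its underside.
- clip: Bystander: black binder clip with wire handles, 35 x 32 x 44 mm, on the worktop at the block's socket end; origin at the centre of its underside.
- marker: Bystander: marker pen with white barrel, 135 mm long, 17 mm thick, lying on the worktop behind the block; origin under its middle, y along it.
Not all that is in view belongs to the job. What is shaped like the drift but orange or red is not meant.

How it is judged:
On the way, in this order (a step that is already met when the one before it is completed fails the run):
1. the drift is gripped and lifted clear of its socket (z of drift_tip in the frame of knockout_block above 0.05 m and contact force between the fingers and drift above 1 N), for 0.1 s.
2. the bushing has dropped onto the catch floor while the drift's nose is in the roll's bore, at least 20 mm below the roll's top (contact force between catch_floor and anything else above 0.2 N and z of drift_tip in the frame of knockout_block below 0.066 m and horizontal distance between drift_tip and seat_centre below 0.014 m), for 0.1 s.
At the end, for the whole second after the job is handed in: the freed bushing lies on the catch floor (it loads it with over 0.2 N, under 2 N), the roll still rests on its seat (over 0.4 N), and the drift stands in its socket: tip within 6 mm of the socket's axis and no more than 3.5 mm above the socket floor, tilted less than 0.13 rad, at rest (contact force between catch_floor and anything else between 0.2 and 2 N and contact force between roll_seat and anything else above 0.4 N and horizontal distance between drift_tip and socket_mouth below 0.006 m and z of drift_tip in the frame of knockout_block below 0.0115 m and angle between drift's own z axis and vertical below 0.13 rad and linear speed of drift below 0.02 m/s); the robot touches nothing.
It fails at once if the roll is borne down into its seat with over 25 N (contact force between roll_seat and anything else above 25 N).
It fails at once if the bushing is pressed onto the catch floor with over 25 N (contact force between catch_floor and anything else above 25 N).
It fails at once if the fresh label roll is moved more than 15 mm (distance of fresh_roll from where it was at the start of the episode above 0.015 m).
It fails at once if the binder clip is moved more than 15 mm (distance of clip from where it was at the start of the episode above 0.015 m).
It fails at once if the marker is moved more than 15 mm (distance of marker from where it was at the start of the episode above 0.015 m).
It also fails if it takes over 72 s, if anything falls off the work surface, if the arm or the gripper's body presses on something with over 40 N, if the wrist force passes 120 N, or if a joint passes its speed limit or range.

## Robot

A 7-joint arm with a two-finger parallel gripper is mounted at the origin on the work surface; the furniture and walls round the work are solid. World frame = base frame: x ahead of the robot, y to its left, z up, the work surface at z = 0. Lengths are in m, angles in rad, forces in N, time in s.
With the tool pointing down it reaches from about 0.4 to 0.85 m from the base axis. Payload 10.4 kg.
Tool frame: the origin (TCP) lies at the very end of the fingers, on their centre line; the grasp point (between the pads) lies r.tcp_to_grasp behind it (r.tcp_to_grasp is the distance from the TCP to the grasp point, in m); z points along the fingers, y is the line along which they close (so a half turn about z gives the same grasp; the last joint's range is limited). The gripper opens to 87 mm and grips with 3 to 60 N. Pads are 19 mm wide; open, the fingers measure 117 mm over their backs; the gripper's body (75 mm by 190 mm) begins 51 mm behind the grasp point.
Start: joints at [-1.305, 0.332, -0.065, 1.46, 0.022, 1.35, -0.088], TCP at [0.178, 0.599, 0.223] pointing down, gripper open.
Joint ranges: [-2.6, 2.6], [-0.5, 2.12], [-1.47, 1.34], [0.16, 2.42], [-1.27, 4.41], [0.06, 2.06], [-2.6, 2.6]. Speed limits (rad/s): [2.22, 2.22, 2.79, 2.79, 3.14, 3.14, 3.14].

## Interface

Orientations are given as a unit quaternion [x, y, z, w].
In Python, from bench import monitor, cams, ticket, r gives the robot as it stands.
- The arm moves only by the shell command python3 -m crank 'ROWS' [OPENING] [FORCE]. ROWS is a JSON object whose one key "steps" holds a list of rows, each a list of 2 entries, a list of its own where there are three numbers: the shift along the world's x, y, z in units of 25 mm (1.0 is 25 mm), then the turn, a rotation vector about the world's x, y, z in units of 5 degrees (1.0 is 5 degrees). In form: {"steps": [[[x, y, z], [ax, ay, az]], ...]}. A call has 1 to 10 rows; each row shifts and turns the commanded pose from where the row before left it; what a row does not reach is not made up. A row lasts 1/12 s, in which the tool goes at most 41.7 mm and 7.16 degrees, less where a joint would pass 70% of its speed; a pose out of reach is approached as far as the arm can. A call is refused whole if a number of a shift passes 1 or a number of a turn 1, either way. A call with a gripper value outside its range is refused whole. OPENING is the finger opening in mm, from 0 to 87, set as the call begins (- or left out, the last holds). The fingers move at their own pace and stop on an object; FORCE is the grip in N (left out, the last holds). Time passes only in rows, so rows that do not move let the fingers close. It gives the time, the measured TCP pose, the force, the opening and the grip force at its end, in the units of the state.
- monitor.read_state(): the state, without advancing time (a new reading comes with each control period).
- cams.camera(name): name is "scene" or "side" or "wrist"; returns a dict with "pixels" (480x640x3 uint8, blue, green, red), "z_map" (480x640 float32, m along the optical axis (not along the pixel's ray), 0 where there is no reading), "vfov" (degrees; the focal length in pixels is half the picture's height over the tangent of half this angle, whatever the lens; pixels are square), "cx", "cy" (the principal point, pixels), "k1" (the pictures are not rectified: a ray, as slopes to the right and down, at radius r is drawn at 1 + k1 r^2 times it, then the intrinsics apply), "T" (4x4, takes a point from camera to world coordinates). Camera axes: x right, y up, looking along -z (the intrinsics and any distortion apply to the point x, -y, -z); pixel columns grow to the right and rows downward; lengths in m; the calibration is good to about 2 mm. A picture is of the moment at which its call begins.
- ticket.close_job(): hands the job in; it is judged then, once.
The state is a dict: "time": time; "joint_positions": joint angles; "joint_vel": joint speeds; "joint_torque": joint torques, N m; "ee_pos": TCP position; "eef_rot": TCP orientation; "ft_force": force on the tool from outside, world axes, zero at the start; "torque": the same for the moment, N m; "width": finger opening in m; "grip_force": force on a finger pad.
Only numpy, scipy, OpenCV 4.12 (cv2) and the standard library are available. Lean on these libraries where they do the work, as an engineer would, in place of code of your own. Each camera call takes 0.05 s, during which the arm holds its last target. There are 200 camera calls.

## Working session

There is one attempt and no reset: what is moved stays moved. The work goes in short steps, Python scripts to look and compute and a shell command to move; the robot and the scene stay as the last step left them, time stands still between calls to the robot, and variables do not carry over. Pictures are saved under pics/ and viewed, at most 10 in all, crops included, and the job is handed in when it is done.

```bash
mkdir -p pics; ls; cat > h.py <<'E'
import numpy as np, cv2
from bench import monitor, cams, ticket, r
def grab(n):
    c=cams.camera(n); np.savez(f'/tmp/{n}.npz',**{k:np.array(v) for k,v in c.items()}); return c
def load(n):
    d=np.load(f'/tmp/{n}.npz'); return {k:d[k] for k in d.files}
def K(c):
    f=240/np.tan(np.radians(float(c['vfov']))/2)
    return np.array([[f,0,float(c['cx'])],[0,f,float(c['cy'])],[0,0,1]]), np.array([float(c['k1']),0,0,0,0])
def rays(c,px):
    k,d=K(c); p=cv2.undistortPoints(np.array(px,float).reshape(-1,1,2),k,d).reshape(-1,2)
    v=np.c_[p[:,0],-p[:,1],-np.ones(len(p))]; T=np.array(c['T'])
    return T[:3,3], v@T[:3,:3].T
def cloud(c):
    u,v=np.meshgrid(np.arange(640),np.arange(480))
    o,d=rays(c,np.c_[u.ravel(),v.ravel()])
    z=c['z_map'].ravel(); P=o+d*z[:,None]; P[z<=0]=np.nan
    return P.reshape(480,640,3)
def atz(c,px,z):
    o,d=rays(c,px); return o+d*((z-o[2])/d[:,2])[:,None]
def proj(c,P):
    T=np.array(c['T']); q=(np.atleast_2d(P)-T[:3,3])@T[:3,:3]
    k,d=K(c); return cv2.projectPoints(q*[1,-1,-1],np.zeros(3),np.zeros(3),k,d)[0].reshape(-1,2)
E
python3 - <<'E'
from h import *
s=monitor.read_state(); print({k:np.round(v,3) for k,v in s.items()}, r.tcp_to_grasp)
for n in ['scene','side','wrist']:
    c=grab(n); cv2.imwrite(f'pics/{n}0.png',c['pixels']); print(n,c['vfov'],c['k1'],np.round(c['T'],3).tolist())
E
```

```text
pics
{'time': np.float64(0.0), 'joint_positions': array([-1.305,  0.333, -0.065,  1.461,  0.022,  1.35 , -0.088]), 'joint_vel': array([ 0.001,  0.001, -0.   , -0.001,  0.   ,  0.001, -0.001]), 'joint_torque': array([ 1.0000e-03, -6.2326e+01,  2.6000e-02, -3.8988e+01, -6.1000e-02,
        4.0000e-02,  0.0000e+00]), 'ee_pos': array([0.178, 0.599, 0.222]), 'eef_rot': array([ 0.144,  0.99 , -0.001, -0.   ]), 'ft_force': array([ 0.4  ,  0.232, -0.216]), 'torque': array([ 0.039, -0.004, -0.031]), 'grip_force': np.float64(0.0), 'width': np.float64(0.087)} 0.0187
scene 47.06821670402709 -0.006243545601712735 [[0.676, 0.432, -0.596, -0.102], [-0.736, 0.407, -0.54, -0.428], [0.009, 0.805, 0.594, 0.643], [0.0, 0.0, 0.0, 1.0]]
side 50.75338993026595 0.031987293422694095 [[0.912, 0.23, -0.339, 0.186], [-0.409, 0.52, -0.75, -0.565], [0.004, 0.823, 0.569, 0.573], [0.0, 0.0, 0.0, 1.0]]
wrist 64.5849948896041 -0.013404009135124469 [[0.286, -0.925, -0.249, 0.111], [0.958, 0.276, 0.075, 0.619], [-0.001, -0.26, 0.966, 0.383], [0.0, 0.0, 0.0, 1.0]]
```

View pics/scene0.png

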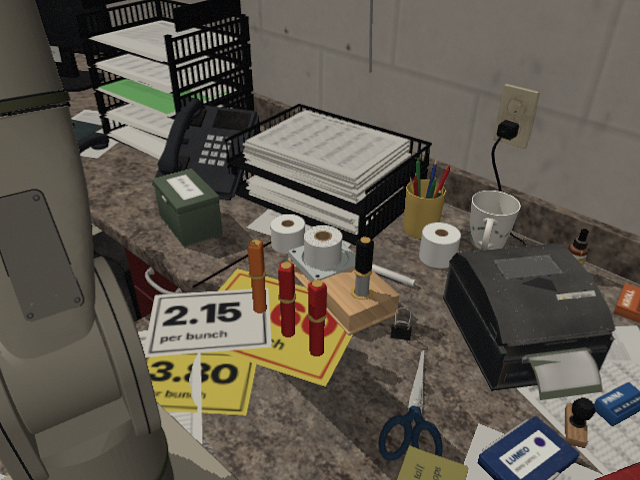

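View pics/side0.png

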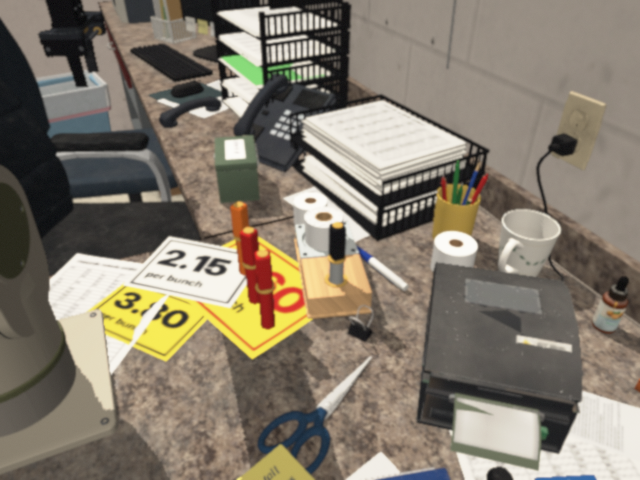

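The scene view shows the jammed roll at about (323,245), the drift at (364,265) with its black handle, the clip at (401,325), and orange and red decoys at (258,275), (288,300) and (316,318). In the side view the drift is at (337,255) and the roll at (325,230).

```bash
python3 - <<'E'
from h import *
for n,bx,hbx,rbx in [('scene',(290,225,405,335),(354,236,376,274),(300,222,345,270)),('side',(285,205,380,325),(326,222,348,258),(300,205,348,252))]:
    c=load(n); P=cloud(c); hsv=cv2.cvtColor(c['pixels'],cv2.COLOR_BGR2HSV)
    def sub(b): return P[b[1]:b[3],b[0]:b[2]].reshape(-1,3), hsv[b[1]:b[3],b[0]:b[2]].reshape(-1,3)
    p,h=sub(hbx); m=(h[:,2]<70)&(p[:,2]>.09)&(p[:,2]<.16); q=p[m]
    print(n,'handle',m.sum(),np.nanmedian(q,0).round(4),np.nanpercentile(q[:,2],[1,99]).round(3))
    # handle top centre
    p,h=sub((hbx[0]-3,hbx[1]-8,hbx[2]+3,hbx[3])); zt=np.nanmax(np.where(np.abs(p[:,0]-np.nanmedian(q[:,0]))<.03,p[:,2],np.nan)); m=np.abs(p[:,2]-zt)<.004; print(' top',zt.round(4),np.nanmean(p[m],0).round(4),m.sum())
    p,h=sub(bx); m=np.abs(p[:,2]-.042)<.005
    q=p[m]; print(' block top',m.sum(),np.nanmedian(q[:,2]).round(4))
    b=np.array(cv2.boxPoints(cv2.minAreaRect((q[:,:2]*1000).astype(np.float32)))); print(b.round(1).tolist(), b.mean(0).round(1))
    p,h=sub(rbx); m=np.abs(p[:,2]-.086)<.006; q=p[m]; print(' roll top',m.sum(),np.nanmedian(q[:,2]),(q[:,:2].min(0)+q[:,:2].max(0))/2, np.ptp(q[:,:2],axis=0))
    im=c['pixels'][190:350,220:460] if n=='scene' else c['pixels'][190:350,220:460]
    cv2.imwrite(f'pics/{n}c.png',cv2.resize(im,None,fx=3.3,fy=3.3,interpolation=cv2.INTER_CUBIC))
E
```

```text
scene handle 525 [ 0.4565 -0.0142  0.122 ] [0.091 0.147]
 top 0.1503 [ 0.4639 -0.0083  0.1481] 76
 block top 2918 0.041
[[310.20001220703125, 5.800000190734863], [440.3999938964844, -123.80000305175781], [661.7999877929688, 98.69999694824219], [531.5999755859375, 228.3000030517578]] [486.   52.2]
 roll top 672 0.08481021167218628 [0.49613417 0.1094015 ] [0.06970962 0.07163739]
side handle 432 [ 0.462  -0.0166  0.1244] [0.096 0.149]
 top 0.1521 [ 0.4657 -0.0085  0.1496] 80
 block top 3138 0.0425
[[380.1000061035156, -79.9000015258789], [534.2999877929688, -133.0], [640.5999755859375, 175.89999389648438], [486.29998779296875, 228.89999389648438]] [510.3  48. ]
 roll top 627 0.08638578375482209 [0.49652902 0.10941671] [0.06707672 0.0690706 ]
```

View pics/scenec.png

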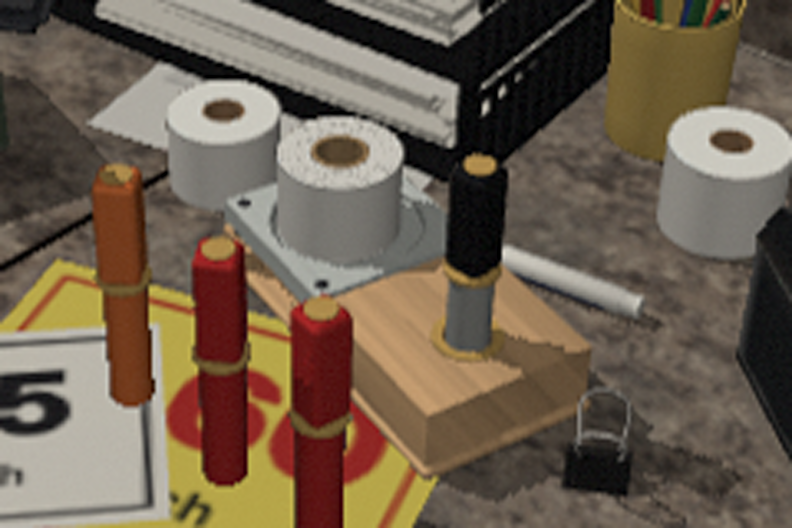

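The crop shows the block turned about -15 to -20° with the drift at its near end, and two undamaged white rolls left and right of it. The paper tray stands behind the roll. I'll fit the block now and check obstacle heights.

```bash
python3 - <<'E'
from h import *
c=load('scene'); 
pts=[(430,415),(590,350),(335,295),(510,245)]
print(atz(c,[(220+a/3.3,190+b/3.3) for a,b in pts],.042).round(4))
P=np.concatenate([cloud(load('scene')).reshape(-1,3),cloud(load('side')).reshape(-1,3)]); P=P[~np.isnan(P).any(1)]
# maxheight grid 4cm
xs=np.arange(.1,.84,.04); ys=np.arange(-.2,.7,.04)
print('x  ',(xs*100).astype(int))
for y in ys[::-1]:
    row=[]
    for x in xs:
        m=(abs(P[:,0]-x)<.02)&(abs(P[:,1]-y)<.02)&(P[:,2]<.6)
        row.append(f'{int(100*np.percentile(P[m,2],97)):3d}' if m.sum()>3 else ' --')
    print(f'{y:.2f}',' '.join(row))
# wood top fit
for n in ['scene','side']:
    c=load(n); Q=cloud(c); h=cv2.cvtColor(c['pixels'],cv2.COLOR_BGR2HSV)
    m=(h[...,0]>8)&(h[...,0]<22)&(h[...,1]>60)&(abs(Q[...,2]-.042)<.004)&(abs(Q[...,0]-.47)<.12)&(abs(Q[...,1]-.03)<.13)
    n_,l,st,_=cv2.connectedComponentsWithStats(m.astype(np.uint8)); k=1+st[1:,4].argmax(); q=Q[l==k]
    R=cv2.minAreaRect((q[:,:2]*1000).astype(np.float32)); print(n,len(q),R,cv2.boxPoints(R).round(0).tolist())
E
```

```text
[[ 0.4086 -0.0311  0.042 ]
 [ 0.5001 -0.0592  0.042 ]
 [ 0.4444  0.0638  0.042 ]
 [ 0.5408  0.0237  0.042 ]]
x   [10 14 18 22 26 30 34 38 42 46 50 54 58 62 66 70 74 78 82]
0.68 -24 -24 -24  33 -24   0   0   0   0   0   0  26  26  26  26  26  26  27  30
0.64 -24 -24  29  33 -24   0   0   0   0   0   0  26  34  36  36  36  35  34  31
0.60  -- -24  37  36  --   0   0   0   0   5  12  14  32  32  14  --  --  --  --
0.56  --  38  38  30  --   0   0   0   0   8  11  12   9  11  13  14  --  --  --
0.52  33  33  33  --  --   0   0   0   0  --   4   6   8  10  12  14  --  --  --
0.48  --  --  33  --  --   0   0   9   9   9   9   5  13  13  13  13  13  13  13
0.44  --  --  --  --  --   0   0   9   9   9   7   3  11  13  13  13  13  13  13
0.40  --  --  --  --  --   0   0   9   9   9   0   0  13  13  13  13  13  13  13
0.36  --  --  --  --  --   0   0   9   9   9   0   0  13  13  13  13  13  13  13
0.32  --  --  --  --  --   0   0   0   0   0   0   0  12  13  13  13  13  13  13
0.28   0   0  --   0   0   0   0   0   0   0   0   0   7  13  13  13  13  13  13
0.24   0   0   0   0   0   0   0   0 
[... 592 characters left out ...]
  5   5   9   9  21
-0.08   1   0   0   0   0   0   0   0   0   3   3   0   6   0   0  --   9   9   9
-0.12   1   0   0   0   0   0   0   0   0   1   0  12  12  12  --  --  --   9   9
-0.16   0   0   0   0   0   0   0   0   0   0   0  13  13  13  12  --  --  --   0
-0.20   0   0   0   0   1   1   1   0   0   0  13  13  13  13  13  12  --   0   6
scene 1877 ((469.14385986328125, 5.851539611816406), (106.94375610351562, 102.33594512939453), 73.69105529785156) [[405.0, -31.0], [503.0, -60.0], [533.0, 43.0], [435.0, 72.0]]
side 2176 ((470.96832275390625, 7.076972961425781), (108.09468841552734, 101.72628784179688), 73.83329772949219) [[407.0, -31.0], [505.0, -59.0], [535.0, 45.0], [437.0, 73.0]]
```

```bash
python3 -m crank '{"steps":[[[0.5,-0.9,0.3],[0,0,0]],[[0.6,-1,0.3],[0,0,0]],[[0.6,-1,0.3],[0,0,0]],[[0.6,-1,0.3],[0,0,0]],[[0.6,-1,0],[0,0,0]],[[0.6,-1,0],[0,0,0]],[[0.6,-1,0],[0,0,0]],[[0.6,-1,0],[0,0,0]],[[0.6,-1,0],[0,0,0]],[[0.6,-1,0],[0,0,0]]]}' 87 && python3 -m crank '{"steps":[[[0.6,-1,0],[0,0,0]],[[0.6,-1,0],[0,0,0]],[[0.6,-1,0],[0,0,0]],[[0.6,-1,0],[0,0,0]],[[0.6,-1,0],[0,0,0]],[[0.6,-1,0],[0,0,0]],[[0.6,-1,0],[0,0,0]],[[0.6,-1,0],[0,0,0]],[[0.6,-1,0],[0,0,0]],[[0.6,-1,0],[0,0,0]]]}'  && python3 -m crank '{"steps":[[[0.5,-1,0],[0,0,0]],[[0.4,-1,0],[0,0,0]],[[0,0,0],[0,0,0]],[[0,0,0],[0,0,0]]]}'
python3 - <<'E'
from h import *
s=monitor.read_state(); print(s['ee_pos'],s['eef_rot'],s['ft_force'])
c=grab('wrist'); cv2.imwrite('pics/w1.png',c['pixels'])
print(np.round(c['T'],3).tolist(), proj(c,[[.4665,-.0049,.148],[.499,.1064,.086]]))
E
```

```text
time: 0.98
ee_pos: [0.3259, 0.3502, 0.2524]
eef_rot: [0.144, 0.99, -0.0, -0.0]
ft_force: [0.6, -0.4, -0.1]
width: 0.0871
grip_force: 0.0
time: 1.82
ee_pos: [0.4759, 0.1002, 0.2525]
eef_rot: [0.144, 0.99, 0.0, -0.0]
ft_force: [0.1, -0.2, -0.3]
width: 0.0868
grip_force: 0.0
time: 2.15
ee_pos: [0.4981, 0.0503, 0.2524]
eef_rot: [0.145, 0.989, -0.0, -0.0]
ft_force: [0.8, 1.2, 0.3]
width: 0.0869
grip_force: 0.0
[0.4981279  0.05026668 0.2524157 ] [ 1.45454095e-01  9.89364984e-01 -1.16855176e-04 -1.43054748e-04] [0.82426064 1.20724136 0.33186619]
[[0.289, -0.925, -0.249, 0.431], [0.957, 0.279, 0.075, 0.071], [0.0, -0.26, 0.966, 0.414], [0.0, 0.0, 0.0, 1.0]] [[226.37514033 218.70245256]
 [375.24278918 202.97457038]]
```

View pics/w1.png

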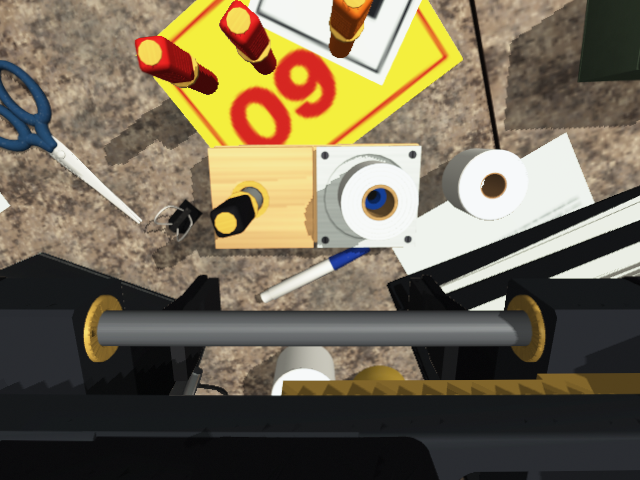

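The wrist view shows the block at (208–420, 145–248). The drift's top is at (226,219), tilted towards the handle by perspective, and the bore, with blue inside, is at (381,202). The clip is at (180,220) and the marker at (315,275).

```bash
python3 - <<'E'
from h import *
c=load('wrist'); im=c['pixels']; hsv=cv2.cvtColor(im,cv2.COLOR_BGR2HSV)
P=cloud(c); 
# bore: brown core ring outer ellipse on roll top
def comp(m,seed):
    n,l,st,ce=cv2.connectedComponentsWithStats(m.astype(np.uint8)); 
    return l==l[seed[1],seed[0]]
# white top mask
top=(abs(P[...,2]-.086)<.005); top[:, :330]=0; top[:,430:]=0
q=P[top]; A=np.c_[2*q[:,:2],np.ones(len(q))]
print('top z',np.median(q[:,2]), 'bbox ctr',(q[:,:2].min(0)+q[:,:2].max(0))/2,np.ptp(q[:,:2],axis=0))
# bore hole: region in top where z lower -> inner boundary
m=top.astype(np.uint8); cs,h=cv2.findContours(m,cv2.RETR_CCOMP,cv2.CHAIN_APPROX_NONE)
for k,x in enumerate(cs):
    if cv2.contourArea(x)>200:
        X=atz(c,x[:,0,:],np.median(q[:,2])); a=np.c_[2*X[:,:2],np.ones(len(X))]; s=np.linalg.lstsq(a,(X[:,:2]**2).sum(1),rcond=None)[0]
        print('circle',h[0][k][3],cv2.contourArea(x),s[:2].round(4),'r',np.sqrt(s[2]+s[0]**2+s[1]**2).round(4))
# drift top
d=(abs(P[...,2]-.148)<.006); d[:,:205]=0; d[:,270:]=0; d[:190]=0
q=P[d]; print('drift top',len(q),q.mean(0).round(4),np.median(q[:,2])); R=cv2.minAreaRect((q[:,:2]*1000).astype(np.float32)); print(R)
# block top
t=(abs(P[...,2]-.042)<.005); t[:, :195]=0; t[:,435:]=0; t[:135]=0;t[255:]=0
t=cv2.morphologyEx(t.astype(np.uint8),cv2.MORPH_OPEN,np.ones((5,5))); n,l,st,_=cv2.connectedComponentsWithStats(t); k=1+st[1:,4].argmax(); q=P[l==k]
R=cv2.minAreaRect((q[:,:2]*1000).astype(np.float32)); print('block',R,np.median(q[:,2]))
a=np.radians(R[2]); 
cv2.imwrite('pics/w1c.png',cv2.resize(im[135:260,195:435],None,fx=3.3,fy=3.3,interpolation=cv2.INTER_CUBIC))
E
```

```text
top z 0.08527737097118582 bbox ctr [0.5195943  0.10947085] [0.33379874 0.06684508]
circle -1 4540.0 [0.4999 0.1095] r 0.0333
circle 6 666.5 [0.4998 0.1094] r 0.0128
drift top 865 [ 0.4685 -0.0054  0.147 ] 0.14706178993042618
((469.19989013671875, -6.41494083404541), (21.933780670166016, 22.120805740356445), 87.63284301757812)
block ((472.856201171875, 4.818080902099609), (100.23401641845703, 100.74883270263672), 73.87063598632812) 0.04124282525904566
```

View pics/w1c.png

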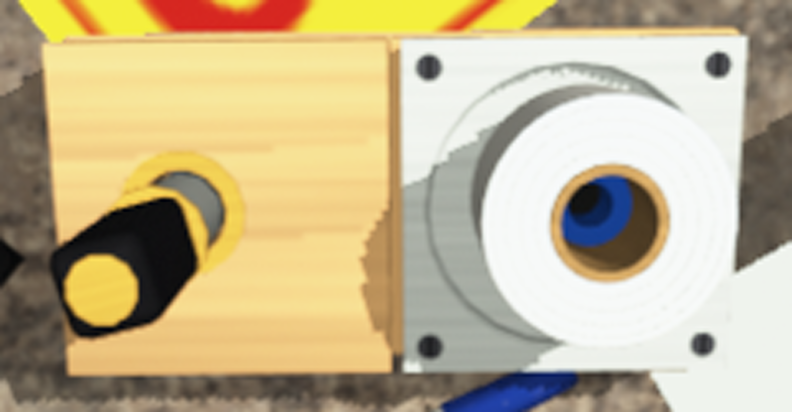

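```bash
python3 -m crank '{"steps":[[[-0.3,-0.6,0],[0,0,0.7]],[[-0.3,-0.6,0],[0,0,0.7]],[[-0.3,-0.55,0],[0,0,0.7]],[[-0.28,-0.5,0],[0,0,0.74]],[[0,0,-0.7],[0,0,0]],[[0,0,-0.7],[0,0,0]],[[0,0,-0.7],[0,0,0]],[[0,0,0],[0,0,0]],[[0,0,0],[0,0,0]]]}' 60
python3 - <<'E'
from h import *
s=monitor.read_state(); print(s['ee_pos'],s['eef_rot'],s['ft_force'],s['width'])
for n in ['side','scene']:
    c=grab(n); e=s['ee_pos']; P=cloud(c)
    u=proj(c,[[.468,-.006,.147]])[0]; print(n,u)
im=load('scene')['pixels'][130:350,240:480]; cv2.imwrite('pics/s2.png',cv2.resize(im,None,fx=2.5,fy=2.5))
E
```

```text
time: 2.95
ee_pos: [0.4679, -0.0036, 0.1999]
eef_rot: [0.02, 1.0, -0.0, -0.001]
ft_force: [-0.8, -0.3, -0.0]
width: 0.0597
grip_force: 0.0
[ 0.46786011 -0.00356888  0.19987909] [ 1.96178045e-02  9.99807247e-01 -8.71375452e-05 -7.76191995e-04] [-0.80791876 -0.26928014 -0.02960724] 0.0596864886255792
side [337.66570784 225.78783698]
scene [365.29417588 239.80506241]
```

View pics/s2.png

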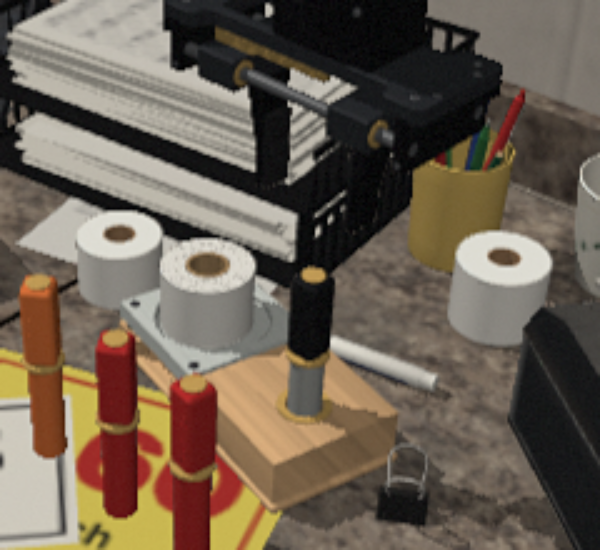

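The open fingers straddle the drift, whose top is at (313,275) in the crop, and the roll and bystanders are undisturbed. I'll descend and grip.

```bash
python3 -m crank '{"steps":[[[0.02,-0.1,-0.6],[0,0,0]],[[0,0,-0.7],[0,0,0]],[[0,0,-0.7],[0,0,0]],[[0,0,-0.7],[0,0,0]],[[0,0,-0.7],[0,0,0]],[[0,0,-0.6],[0,0,0]],[[0,0,0],[0,0,0]],[[0,0,0],[0,0,0]]]}' 60; python3 -m crank '{"steps":[[[0,0,0],[0,0,0]],[[0,0,0],[0,0,0]],[[0,0,0],[0,0,0]],[[0,0,0],[0,0,0]],[[0,0,0],[0,0,0]],[[0,0,0],[0,0,0]],[[0,0,0],[0,0,0]],[[0,0,0],[0,0,0]],[[0,0,0],[0,0,0]]]}' 0 55
```

```text
time: 3.72
ee_pos: [0.4693, -0.0069, 0.1008]
eef_rot: [0.02, 1.0, -0.0, 0.0]
ft_force: [0.6, -0.2, 0.5]
width: 0.0594
grip_force: 0.0
time: 4.47
ee_pos: [0.4691, -0.0071, 0.1002]
eef_rot: [0.02, 1.0, 0.0, 0.0]
ft_force: [0.1, -0.3, 1.4]
width: 0.0218
grip_force: 55.0
```

```bash
python3 -m crank '{"steps":[[[0,0,0.3],[0,0,0]],[[0,0,0.6],[0,0,0]],[[0,0,0.7],[0,0,0]],[[0,0,0.8],[0,0,0]],[[0,0,0.8],[0,0,0]],[[0,0,0.6],[0,0,0]],[[0,0,0.3],[0,0,0]],[[0,0,0],[0,0,0]],[[0,0,0],[0,0,0]],[[0,0,0],[0,0,0]]]}'
python3 -m crank '{"steps":[[[0.13,0.5,0],[0,0,0]],[[0.15,0.6,0],[0,0,0]],[[0.2,0.7,0],[0,0,0]],[[0.2,0.7,0],[0,0,0]],[[0.2,0.7,0],[0,0,0]],[[0.2,0.7,0],[0,0,0]],[[0.16,0.7,0],[0,0,0]],[[0,0,0],[0,0,0]],[[0,0,0],[0,0,0]],[[0,0,0],[0,0,0]]]}'
python3 - <<'E'
from h import *
s=monitor.read_state(); e=s['ee_pos']; print(e,s['ft_force'],s['torque'],s['grip_force'])
ims=[]
for n in ['scene','side','wrist']:
    c=grab(n); P=cloud(c)
    if n!='wrist':
        m=(np.hypot(P[...,0]-e[0],P[...,1]-e[1])<.022)&(P[...,2]<.175)&(P[...,2]>.098)
        q=P[m]
        v=c['T'][:2,3]-e[:2]; v/=np.linalg.norm(v); t=np.array([-v[1],v[0]])
        for z in np.arange(.11,.17,.01):
            k=q[abs(q[:,2]-z)<.005]
            if len(k)>5: a=(k[:,:2]-e[:2])@t; b=(k[:,:2]-e[:2])@v; print(n,round(z,3),len(k),'lat',(1000*(a.min()+a.max())/2).round(1),np.ptp(a*1000).round(1),'near',(b.max()*1000).round(1))
        u=proj(c,[[e[0],e[1],.108]])[0].astype(int); ims.append(cv2.resize(c['pixels'][u[1]-50:u[1]+50,u[0]-60:u[0]+60],None,fx=3.3,fy=3.3,interpolation=cv2.INTER_CUBIC))
        # roll top
    m=(abs(P[...,2]-.086)<.004)&(np.hypot(P[...,0]-.499,P[...,1]-.108)<.045); x=P[m][:,:2]
    if len(x)>50: print(n,'roll',(x.min(0)+x.max(0))/2,np.ptp(x,axis=0))
cv2.imwrite('pics/i3.png',np.hstack(ims))
E
```

```text
time: 5.3
ee_pos: [0.4683, -0.0072, 0.2015]
eef_rot: [0.02, 1.0, -0.0, -0.001]
ft_force: [-0.5, -0.5, -2.7]
width: 0.0215
grip_force: 55.0
time: 6.13
ee_pos: [0.4999, 0.1079, 0.2023]
eef_rot: [0.02, 1.0, -0.0, -0.0]
ft_force: [-0.2, 0.0, -2.7]
width: 0.0213
grip_force: 55.0
[0.4999319  0.10790631 0.20228727] [-0.20413573  0.04569029 -2.73394812] [ 0.02418057  0.03744426 -0.01671922] 54.981395015493035
scene 0.11 34 lat -3.0 20.9 near 15.0
scene 0.12 66 lat -3.1 20.9 near 16.9
scene 0.13 64 lat -2.4 22.5 near 16.1
scene 0.14 69 lat -2.5 22.4 near 16.0
scene 0.15 73 lat -2.7 22.2 near 16.3
scene 0.16 66 lat -2.8 22.1 near 15.5
scene 0.17 73 lat -2.9 21.9 near 15.9
scene roll [0.49545737 0.10971304] [0.06939417 0.06990274]
side 0.11 26 lat -2.7 22.4 near 14.9
side 0.12 68 lat -2.8 22.3 near 13.3
side 0.13 72 lat -2.9 22.1 near 15.0
side 0.14 73 lat -2.9 22.0 near 14.9
side 0.15 71 lat -3.0 21.9 near 14.9
side 0.16 74 lat -3.1 21.8 near 15.2
side 0.17 78 lat -3.2 21.6 near 13.4
side roll [0.49660745 0.10818128] [0.06694942 0.06906039]
wrist roll [0.4979276  0.10988351] [0.06331699 0.06689549]
```

View pics/i3.png

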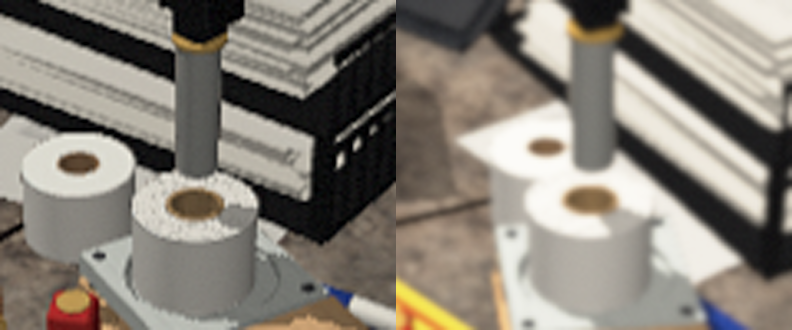

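```bash
python3 -m crank '{"steps":[[[0.025,0.09,0],[0,0,0]],[[0,0,-0.2],[0,0,0]],[[0,0,-0.3],[0,0,0]],[[0,0,-0.2],[0,0,0]],[[0,0,-0.1],[0,0,0]],[[0,0,0],[0,0,0]],[[0,0,0],[0,0,0]]]}'; python3 -m crank '{"steps":[[[0,0,-0.06],[0,0,0]],[[0,0,-0.06],[0,0,0]],[[0,0,-0.06],[0,0,0]],[[0,0,0],[0,0,0]],[[0,0,0],[0,0,0]]]}'
```

```text
time: 6.87
ee_pos: [0.5005, 0.11, 0.1824]
eef_rot: [0.021, 1.0, -0.0, -0.0]
ft_force: [-0.4, -0.1, -2.7]
width: 0.0217
grip_force: 55.0
time: 7.28
ee_pos: [0.5006, 0.1102, 0.178]
eef_rot: [0.02, 1.0, 0.0, -0.0]
ft_force: [0.4, 1.1, -3.6]
width: 0.0217
grip_force: 55.0
```

```bash
for i in 1 2; do python3 -m crank '{"steps":[[[0,0,-0.03],[0,0,0]],[[0,0,-0.03],[0,0,0]],[[0,0,0],[0,0,0]],[[0,0,0],[0,0,0]]]}' | grep -E 'pos|ft_f'; done
```

```text
ee_pos: [0.5006, 0.1101, 0.1765]
ft_force: [1.1, -0.5, -2.1]
ee_pos: [0.5006, 0.1101, 0.175]
ft_force: [-0.4, 0.1, -2.1]
```

```bash
for i in 1 2 3; do python3 -m crank '{"steps":[[[0,0,-0.04],[0,0,0]],[[0,0,-0.04],[0,0,0]],[[0,0,0],[0,0,0]],[[0,0,0],[0,0,0]]]}' | grep -E 'pos|ft_f'; done
```

```text
ee_pos: [0.5005, 0.1102, 0.173]
ft_force: [0.6, -0.0, -2.8]
ee_pos: [0.5006, 0.1101, 0.171]
ft_force: [0.6, -0.5, -4.0]
ee_pos: [0.5006, 0.1101, 0.169]
ft_force: [1.0, -1.0, -2.5]
```

```bash
python3 -m crank '{"steps":[[[0,0,-0.08],[0,0,0]],[[0,0,-0.1],[0,0,0]],[[0,0,-0.1],[0,0,0]],[[0,0,-0.1],[0,0,0]],[[0,0,-0.08],[0,0,0]],[[0,0,0],[0,0,0]],[[0,0,0],[0,0,0]]]}' | grep -E 'pos|ft_f';python3 -m crank '{"steps":[[[0,0,-0.06],[0,0,0]],[[0,0,-0.06],[0,0,0]],[[0,0,0],[0,0,0]],[[0,0,0],[0,0,0]]]}' | grep -E 'pos|ft_f'
for i in 1 2 ; do python3 -m crank '{"steps":[[[0,0,-0.03],[0,0,0]],[[0,0,-0.03],[0,0,0]],[[0,0,0],[0,0,0]],[[0,0,0],[0,0,0]]]}' | grep -E 'pos|ft_f'; done
```

```text
ee_pos: [0.5005, 0.1101, 0.1574]
ft_force: [-0.3, -0.9, -3.0]
ee_pos: [0.5006, 0.1102, 0.1545]
ft_force: [0.5, 0.8, -3.2]
ee_pos: [0.5006, 0.1101, 0.153]
ft_force: [0.7, 0.0, -2.9]
ee_pos: [0.5006, 0.1101, 0.1515]
ft_force: [0.3, -0.9, -3.4]
```

```bash
for i in 1 2 3 4 ; do python3 -m crank '{"steps":[[[0,0,-0.03],[0,0,0]],[[0,0,-0.03],[0,0,0]],[[0,0,0],[0,0,0]],[[0,0,0],[0,0,0]]]}' | grep -E 'pos|ft_f'; done
```

```text
ee_pos: [0.5006, 0.1101, 0.15]
ft_force: [-0.4, -0.2, -3.2]
ee_pos: [0.5006, 0.1101, 0.1485]
ft_force: [0.1, 0.5, -3.5]
ee_pos: [0.5006, 0.1101, 0.147]
ft_force: [1.2, -0.0, -2.7]
ee_pos: [0.5006, 0.1101, 0.1455]
ft_force: [0.2, -0.5, -3.3]
```

```bash
for i in 1 2 3 4 ; do python3 -m crank '{"steps":[[[0,0,-0.04],[0,0,0]],[[0,0,0],[0,0,0]],[[0,0,0],[0,0,0]]]}' | grep -E 'pos|ft_f'; done
```

```text
ee_pos: [0.5006, 0.1101, 0.1445]
ft_force: [0.7, -0.4, -2.6]
ee_pos: [0.5007, 0.1102, 0.1438]
ft_force: [-1.3, 0.1, -0.1]
ee_pos: [0.5008, 0.1102, 0.143]
ft_force: [-2.8, -0.8, 5.3]
ee_pos: [0.501, 0.1101, 0.1422]
ft_force: [-1.5, -0.6, 7.3]
```

```bash
for i in 1 2 3 4 ; do python3 -m crank '{"steps":[[[0,0,-0.03],[0,0,0]],[[0,0,0],[0,0,0]],[[0,0,0],[0,0,0]]]}' | grep -E 'pos|ft_f'; done
```

```text
ee_pos: [0.5011, 0.1101, 0.1415]
ft_force: [-2.1, -1.2, 7.1]
ee_pos: [0.5012, 0.1101, 0.1408]
ft_force: [-2.1, -1.3, 9.1]
ee_pos: [0.5012, 0.1101, 0.1401]
ft_force: [-1.7, -0.8, 7.8]
ee_pos: [0.5012, 0.1101, 0.1393]
ft_force: [-0.8, -1.7, 7.3]
```

```bash
for i in 1 2 3 4 5; do python3 -m crank '{"steps":[[[0,0,-0.03],[0,0,0]],[[0,0,0],[0,0,0]],[[0,0,0],[0,0,0]]]}' | grep -E 'pos|ft_f'; done
```

```text
ee_pos: [0.5012, 0.1101, 0.1386]
ft_force: [-2.0, -1.5, 8.8]
ee_pos: [0.5012, 0.1101, 0.1377]
ft_force: [-1.2, -1.1, 6.2]
ee_pos: [0.5012, 0.1102, 0.137]
ft_force: [-1.5, -1.1, 7.0]
ee_pos: [0.5011, 0.1101, 0.1363]
ft_force: [-1.8, -1.7, 7.4]
ee_pos: [0.5011, 0.1102, 0.1354]
ft_force: [-1.3, -0.6, 5.5]
```

```bash
for i in 1 2 3 4 5; do python3 -m crank '{"steps":[[[0,0,-0.03],[0,0,0]],[[0,0,0],[0,0,0]],[[0,0,0],[0,0,0]]]}' | grep -E 'pos|ft_f'; done
```

```text
ee_pos: [0.5011, 0.1101, 0.1347]
ft_force: [-0.7, -1.3, 6.0]
ee_pos: [0.5011, 0.1101, 0.1338]
ft_force: [-0.6, -0.7, 4.9]
ee_pos: [0.5006, 0.1101, 0.1324]
ft_force: [-0.9, -0.2, -2.3]
ee_pos: [0.5004, 0.1101, 0.1314]
ft_force: [-0.5, 1.3, -2.4]
ee_pos: [0.5005, 0.1101, 0.131]
ft_force: [-0.1, 0.0, -2.3]
```

```bash
python3 -m crank '{"steps":[[[0,0,0.2],[0,0,0]],[[0,0,0.3],[0,0,0]],[[0,0,0.4],[0,0,0]],[[0,0,0.4],[0,0,0]],[[0,0,0.4],[0,0,0]],[[0,0,0.4],[0,0,0]],[[0,0,0.4],[0,0,0]],[[0,0,0.4],[0,0,0]],[[0,0,0.2],[0,0,0]],[[0,0,0],[0,0,0]]]}' | grep -E 'pos|ft_f'
python3 -m crank '{"steps":[[[-0.15,-0.5,0],[0,0,0]],[[-0.15,-0.6,0],[0,0,0]],[[-0.2,-0.7,0],[0,0,0]],[[-0.2,-0.7,0],[0,0,0]],[[-0.2,-0.7,0],[0,0,0]],[[-0.2,-0.7,0],[0,0,0]],[[-0.16,-0.7,0],[0,0,0]],[[0,0,0],[0,0,0]],[[0,0,0],[0,0,0]],[[0,0,0],[0,0,0]]]}'
python3 - <<'E'
from h import *
s=monitor.read_state(); e=s['ee_pos']; print(e,s['ft_force'],s['torque'])
ims=[]
for n in ['scene','side','wrist']:
    c=grab(n); P=cloud(c)
    if n!='wrist':
        v=c['T'][:2,3]-e[:2]; v/=np.linalg.norm(v); t=np.array([-v[1],v[0]])
        q=P[(np.hypot(P[...,0]-e[0],P[...,1]-e[1])<.022)&(P[...,2]<.18)&(P[...,2]>.098)]
        print(n,'nose z',np.sort(q[:,2])[:4].round(4))
        for z in np.arange(.11,.18,.01):
            k=q[abs(q[:,2]-z)<.005]
            if len(k)>5: a=(k[:,:2]-e[:2])@t; b=(k[:,:2]-e[:2])@v; print(n,round(z,3),'lat',(1000*(a.min()+a.max())/2).round(1),np.ptp(a*1000).round(1),'near',(b.max()*1000).round(1))
        u=proj(c,[[.485,.05,.09]])[0].astype(int); ims.append(cv2.resize(c['pixels'][u[1]-75:u[1]+75,u[0]-60:u[0]+60],None,fx=3.3,fy=3.3,interpolation=cv2.INTER_CUBIC))
cv2.imwrite('pics/i4.png',np.hstack(ims))
E
```

```text
ee_pos: [0.5012, 0.1103, 0.21]
ft_force: [1.3, 0.7, -2.7]
time: 18.03
ee_pos: [0.4687, -0.0054, 0.2084]
eef_rot: [0.021, 1.0, 0.0, -0.0]
ft_force: [0.1, 0.5, -3.8]
width: 0.0216
grip_force: 55.0
[ 0.46870586 -0.00537715  0.20841869] [ 0.1047477   0.543206   -3.82601052] [0.01202447 0.04134987 0.00268176]
scene nose z [0.1138 0.1151 0.1154 0.1156]
scene 0.12 lat -2.0 22.2 near 15.3
scene 0.13 lat -2.5 22.3 near 15.7
scene 0.14 lat -2.7 22.2 near 16.1
scene 0.15 lat -2.0 22.1 near 15.0
scene 0.16 lat -2.4 22.2 near 15.0
scene 0.17 lat -2.4 22.8 near 15.7
side nose z [0.1166 0.1177 0.118  0.118 ]
side 0.12 lat -2.2 21.3 near 12.9
side 0.13 lat -2.4 21.3 near 13.0
side 0.14 lat -2.6 21.1 near 13.9
side 0.15 lat -2.8 21.0 near 12.9
side 0.16 lat -3.0 20.8 near 12.6
side 0.17 lat -2.5 22.1 near 14.0
```

View pics/i4.png

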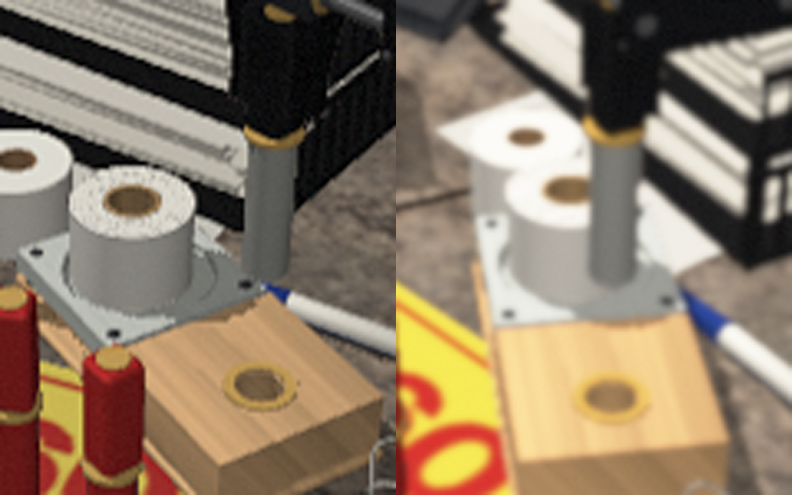

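The crop shows the empty socket at about (260,385) in the scene view and (610,395) in the side view. The drift hangs vertical and the roll is still seated. I'll check in the saved wrist frame that the bushing is down, then go back to the original grip position.

```bash
python3 - <<'E'
from h import *
c=load('wrist'); P=cloud(c); h=cv2.cvtColor(c['pixels'],cv2.COLOR_BGR2HSV)
m=(h[...,0]>100)&(h[...,0]<130)&(h[...,1]>120)&(np.hypot(P[...,0]-.5,P[...,1]-.109)<.03); print('blue in bore',m.sum(),np.nanpercentile(P[m][:,2],[5,50,95]) if m.any() else '')
m=(abs(P[...,2]-.086)<.004)&(np.hypot(P[...,0]-.499,P[...,1]-.108)<.045); print('roll top z',np.median(P[m][:,2]))
E
python3 -m crank '{"steps":[[[0.015,-0.07,-0.2],[0,0,0]],[[0,0,-0.4],[0,0,0]],[[0,0,-0.5],[0,0,0]],[[0,0,-0.5],[0,0,0]],[[0,0,-0.5],[0,0,0]],[[0,0,-0.4],[0,0,0]],[[0,0,-0.2],[0,0,0]],[[0,0,0],[0,0,0]],[[0,0,0],[0,0,0]]]}' | grep -E 'pos|ft_f'
for i in 1 2 3; do python3 -m crank '{"steps":[[[0,0,-0.05],[0,0,0]],[[0,0,-0.05],[0,0,0]],[[0,0,0],[0,0,0]],[[0,0,0],[0,0,0]]]}' | grep -E 'pos|ft_f'; done
```

```text
blue in bore 0 
roll top z 0.08531906248651466
ee_pos: [0.4695, -0.0066, 0.141]
ft_force: [0.5, 0.4, -2.8]
ee_pos: [0.4696, -0.0066, 0.1388]
ft_force: [0.2, 0.1, -3.7]
ee_pos: [0.4694, -0.0066, 0.136]
ft_force: [0.5, -0.3, -2.8]
ee_pos: [0.4694, -0.0066, 0.1335]
ft_force: [-0.1, 0.4, -2.5]
```

```bash
for i in 1 2 3; do python3 -m crank '{"steps":[[[0,0,-0.05],[0,0,0]],[[0,0,-0.05],[0,0,0]],[[0,0,0],[0,0,0]],[[0,0,0],[0,0,0]]]}' | grep -E 'pos|ft_f'; done
```

```text
ee_pos: [0.4694, -0.0066, 0.131]
ft_force: [-0.7, -0.4, -2.2]
ee_pos: [0.4694, -0.0066, 0.1285]
ft_force: [0.2, -0.2, -2.3]
ee_pos: [0.4694, -0.0066, 0.126]
ft_force: [0.3, -0.2, -2.2]
```

In the socket. Going down to the floor.

```bash
python3 -m crank '{"steps":[[[0,0,-0.15],[0,0,0]],[[0,0,-0.2],[0,0,0]],[[0,0,-0.2],[0,0,0]],[[0,0,-0.2],[0,0,0]],[[0,0,-0.1],[0,0,0]],[[0,0,-0.05],[0,0,0]],[[0,0,0],[0,0,0]],[[0,0,0],[0,0,0]]]}' | grep -E 'pos|ft_f'
for i in 1 2 3; do python3 -m crank '{"steps":[[[0,0,-0.03],[0,0,0]],[[0,0,0],[0,0,0]],[[0,0,0],[0,0,0]]]}' | grep -E 'pos|ft_f'; done
```

```text
ee_pos: [0.4696, -0.0066, 0.1036]
ft_force: [0.2, -0.6, -1.2]
ee_pos: [0.4696, -0.0066, 0.1029]
ft_force: [0.4, 0.8, -2.9]
ee_pos: [0.4695, -0.0066, 0.1021]
ft_force: [-0.6, -0.4, -2.8]
ee_pos: [0.4694, -0.0066, 0.1013]
ft_force: [-1.2, -0.3, -3.2]
```

```bash
for i in 1 2 3; do python3 -m crank '{"steps":[[[0,0,-0.02],[0,0,0]],[[0,0,0],[0,0,0]],[[0,0,0],[0,0,0]]]}' | grep -E 'pos|ft_f'; done
```

```text
ee_pos: [0.4695, -0.0066, 0.1008]
ft_force: [0.2, 0.2, -3.0]
ee_pos: [0.4695, -0.0066, 0.1003]
ft_force: [0.0, 0.1, -3.2]
ee_pos: [0.4696, -0.0066, 0.1002]
ft_force: [-2.2, 0.1, 4.0]
```

Floor reached. I'll release gradually to an opening of 60 mm and rise.

```bash
python3 -m crank '{"steps":[[[0,0,0],[0,0,0]],[[0,0,0],[0,0,0]],[[0,0,0],[0,0,0]],[[0,0,0],[0,0,0]],[[0,0,0],[0,0,0]],[[0,0,0],[0,0,0]],[[0,0,0],[0,0,0]],[[0,0,0],[0,0,0]]]}' 60 && python3 -m crank '{"steps":[[[0,0,0.3],[0,0,0]],[[0,0,0.6],[0,0,0]],[[0,0,0.8],[0,0,0]],[[0,0,0.8],[0,0,0]],[[0,0,0.8],[0,0,0]],[[0,0,0.8],[0,0,0]],[[0,0,0.5],[0,0,0]],[[0,0,0],[0,0,0]],[[0,0,0],[0,0,0]],[[0,0,0],[0,0,0]]]}'
python3 - <<'E'
from h import *
a=load('scene')
ims=[]
for n in ['scene','side']:
    c=grab(n); P=cloud(c)
    q=P[(np.hypot(P[...,0]-.466,P[...,1]+.008)<.025)&(P[...,2]>.05)&(P[...,2]<.16)]
    print(n,'top z',np.sort(q[:,2])[-5:].round(4)); t=q[abs(q[:,2]-.148)<.005]; print(t.mean(0))
    for z in (.06,.1,.14): print(z,q[abs(q[:,2]-z)<.006].mean(0).round(4))
    u=proj(c,[[.485,.05,.09]])[0].astype(int); ims.append(cv2.resize(c['pixels'][u[1]-75:u[1]+75,u[0]-60:u[0]+60],None,fx=3.3,fy=3.3))
cv2.imwrite('pics/i5.png',np.hstack(ims))
E
```

```text
time: 23.77
ee_pos: [0.4695, -0.0066, 0.0998]
eef_rot: [0.02, 1.0, 0.0, 0.0]
ft_force: [0.0, -0.5, 0.3]
width: 0.0589
grip_force: 0.0
time: 24.6
ee_pos: [0.4691, -0.0066, 0.2142]
eef_rot: [0.02, 1.0, -0.0, -0.0]
ft_force: [-0.1, -0.3, -0.4]
width: 0.06
grip_force: 0.0
scene top z [0.1497 0.1498 0.1499 0.15   0.1501]
[ 0.46327253 -0.00851553  0.14690131]
0.06 [ 0.459 -0.011  0.06 ]
0.1 [ 0.4597 -0.0108  0.0999]
0.14 [ 0.4605 -0.0105  0.1406]
side top z [0.1509 0.151  0.151  0.1512 0.1514]
[ 0.46462396 -0.00951008  0.14784779]
0.06 [ 0.4626 -0.0138  0.0599]
0.1 [ 0.4624 -0.0134  0.0997]
0.14 [ 0.463  -0.0138  0.1403]
```

View pics/i5.png

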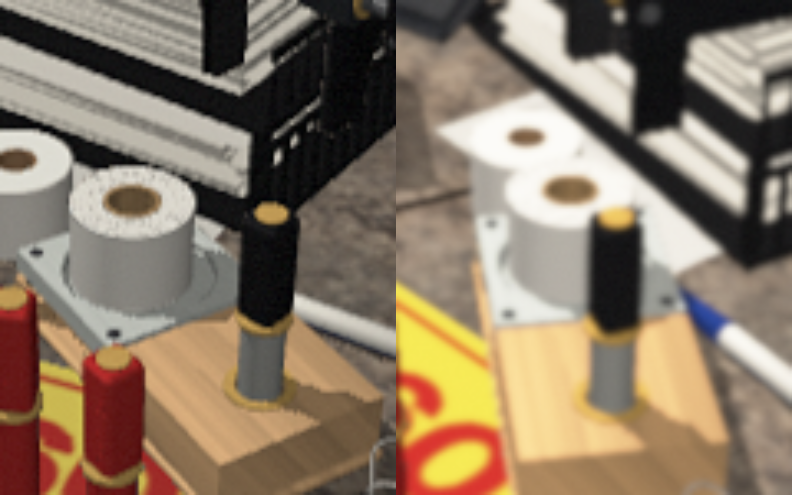

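The drift stands upright and fully down at (270,215)–(260,390), the roll is seated, and the gripper is clear. I'll take one wrist look into the bore to confirm the bushing has dropped.

```bash
python3 -m crank '{"steps":[[[0,0,0.8],[0,0,0]],[[0,0,0.7],[0,0,0]],[[0.5,0.8,0],[0,0,0]],[[0.7,0.8,0],[0,0,0]],[[0,0.8,0],[0,0,0]],[[0,0.8,0],[0,0,0]],[[0,0.8,0],[0,0,0]],[[0,0,0],[0,0,0]],[[0,0,0],[0,0,0]],[[0,0,0],[0,0,0]]]}' 
python3 - <<'E'
from h import *
c=grab('wrist'); P=cloud(c); u=proj(c,[[.4998,.1094,.086]])[0].astype(int); print(u)
q=P[u[1]-25:u[1]+25,u[0]-25:u[0]+25]; h=cv2.cvtColor(c['pixels'],cv2.COLOR_BGR2HSV)[u[1]-25:u[1]+25,u[0]-25:u[0]+25]
m=(h[...,0]>100)&(h[...,0]<130)&(h[...,1]>120); print(m.sum(),np.nanpercentile(q[m][:,2],[5,50,90,98]) if m.any() else '')
cv2.imwrite('pics/w6.png',cv2.resize(c['pixels'][max(u[1]-60,0):u[1]+60,u[0]-60:u[0]+60],None,fx=4,fy=4))
E
```

```text
time: 25.53
ee_pos: [0.4993, 0.0926, 0.2518]
eef_rot: [0.021, 1.0, -0.0, -0.0]
ft_force: [0.6, -0.5, -0.8]
width: 0.0601
grip_force: 0.0
[332 220]
222 [0.00856378 0.03079936 0.03190626 0.0326177 ]
```

View pics/w6.png

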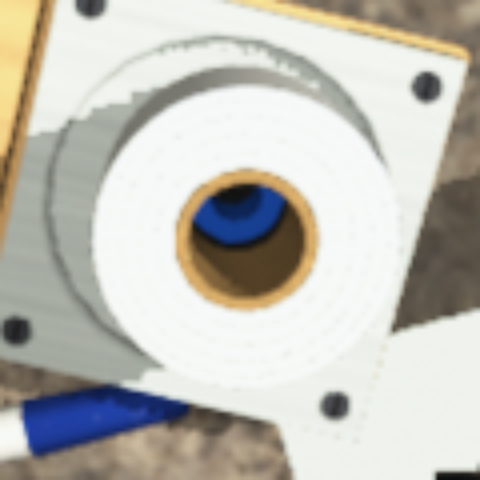

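The bushing's blue top, at (240,215) in the crop, measures z ≈ 0.031–0.032, so it's on the pad as expected. I'm handing in.

```bash
python3 -c "
from bench import ticket
print(ticket.close_job())"
```

```text
the job is handed in; nothing more can be done
None
```

The job is handed in at about 26 s, with no verdict shown: the bushing has dropped onto the catch pad, the drift stands upright and fully down in its socket, the roll is in its seat, net pressing force read about 12 N at most, and the robot kept clear of the bystanders.

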